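# Biscuit crock: both lids on, outer lid off

## Task

Cover the warm biscuits: by the inner lid's wooden knob, carry the two nested lids together from the trivet to the open crock, lower them and let go only when the inner lid sits fully home in the crock's mouth with the outer lid over it. Then take the steel outer lid by its collar and lift it off alone, leaving the inner lid seated and undisturbed, so that the biscuits can breathe through its vents. Finish while still holding the outer lid, still and level above the crock, with the whole lid higher than the top of the knob; do not move the crock or disturb the other things on the table.

Things in the scene. Friction and masses are not known exactly. Their poses are not given: they have to be found in the camera images.
- crock: White ceramic biscuit crock, open, loose, 1.4 kg: straight round pot 116 mm across, 90 high, wall 4, mouth 108 across; biscuits 24 deep inside. Origin at the centre of its underside, z up; rim at 90. Crock and trivet may stand either way round, left or right.
- inner_lid: Inner lid, white ceramic, 0.17 to 0.33 kg, starts on the trivet under the outer lid. Origin at the centre of its underside, z up. Plug 100 mm across, z 0 to 12 (4 to spare all round in the crock's mouth); flange 116 across, z 12 to 16, rests on the crock's rim: home = origin 78 above the crock's. Boss 36 across, z 16 to 26. Lifting it carries both lids.
- knob (a point): Inner lid's knob: an upright flat wooden tab, 30 mm wide along the lid's x, 14 thick along its y, top 78 above the lid's origin. This point is on the lid's axis, 65 above its origin, axes as the lid's. While nested, the tab's top 37 mm stands out of the outer lid's collar, to be pinched across its 14 mm.
- outer_lid: Outer lid, sheet steel, 0.14 to 0.26 kg, loose over the inner lid (1.8 mm side play). Origin on its axis at the skirt's lower edge, z up; nested: 4 mm above the inner lid's origin, and 82 above the crock's when both are home (the knob's top is then 156 above it). Skirt 135 outside, 130 inside, z 0 to 12; flat top z 12 to 15 with a hole 40 across inside the collar.
- collar (a point): Outer lid's grip: an upright round steel collar, 48 mm outside, 40 inside, 22 high, standing on the flat top. This point is on the axis at its upper edge, 37 above the outer lid's origin. Pinch it from above across its 48 mm, with the inner lid's knob, which passes freely through, between the fingers (knob top 37 above this point).
- trivet: Round cork trivet, fixed, 160 mm across, 12 thick, with the nested lids within 12 mm of its middle. Origin at the centre of its underside.
- spice_jar: Bystander, to be left alone: small glass jar with a steel cap, 42 across, 75 high, standing between the trivet and the crock; sizes in mm; origin at the centre of its underside.
- scoop: Bystander, to be left alone: steel cookie scoop lying flat, 205 long, 22 high; sizes in mm; origin under the scooping cup.
- mug: Bystander, to be left alone: blue mug, 80 across, 85 high, handle 30 to 40 mm more; sizes in mm; origin at the centre of its underside.
- spatula: Bystander, to be left alone: wooden-handled spatula lying flat; sizes in mm; origin under its middle.
- butter_box: Bystander, to be left alone: cardboard box 110 x 60 x 45 high; sizes in mm; origin at the centre of its underside.
Not all that is in view belongs to the job. Leave any pink or turquoise look-alike of the outer_lid alone.

How it is judged:
By the outcome, as a careful person would: the job done as asked, in the order asked, and still so for the second after the job is handed in, while the arm keeps its last pose, push and grip.
It also fails if it takes over 56 s, if anything falls off the work surface, if the arm or the gripper's body presses on something with over 40 N, if the wrist force passes 120 N, or if a joint passes its speed limit or range.

## Robot

A 6-joint arm with a two-finger parallel gripper is mounted at the origin on the work surface. World frame = base frame: x ahead of the robot, y to its left, z up, the work surface at z = 0. Lengths are in mm, angles in rad, forces in N, time in s.
With the tool pointing down it reaches from about 375 to 975 mm from the base axis. Payload 3.8 kg.
Tool frame: the origin (TCP) lies midway between the tips of the shut fingers; the grasp point (between the pads) lies 19 mm behind it; z points along the fingers, y is the line along which they close (so a half turn about z gives the same grasp; the last joint's range is limited). The gripper opens to 88 mm and grips with 3 to 60 N. Pads are 18 mm wide; open, the fingers measure 123 mm over their backs; the gripper's body (75 mm by 187 mm) begins 45 mm behind the grasp point.
Start: joints at [1.274, 0.264, 1.604, -0, 1.274, -0.037], TCP at [173.397, 652.343, 238.706] pointing down, gripper open.
Joint ranges: [-2.63, 2.63], [-0.94, 2.18], [0.31, 2.57], [-1.31, 4.45], [0, 2.66], [-2.55, 2.55]. Speed limits (rad/s): [2.57, 2.57, 3.14, 3.14, 3.14, 3.14].

## Interface

Orientations are given as [roll, pitch, yaw] about the fixed x, y, z axes, in that order (R = Rz(yaw) Ry(pitch) Rx(roll)).
In Python, from rig import manip, effector, kin, viewer gives the robot as it stands. Calls block until the motion is done:
- manip.movep(position, orientation): joint-space move of the TCP to a pose.
- manip.movel(position, frame=None, vel=150, contact_N=None): straight line of the TCP; frame=None keeps the orientation; vel is the mean speed in mm/s. With contact_N (N) it stops when the force on the tool has changed by that much, and returns True; else False.
- manip.move_j(angles): joint-space move.
- effector.command_gripper(opening, f_grip=None): finger opening in mm; f_grip is the grip in N (None keeps the last); returns when the fingers have stopped.
- manip.sleep(seconds).
- kin.ik(position, orientation): joint angles nearest the present ones, or None.
- manip.read_state(): the state.
- viewer.snapshot(name): name is "scene" or "top"; returns a dict with "color" (480x640x3 uint8, red, green, blue), "fx", "fy", "cx", "cy" (pixels), "rvec" (rotation vector, rad) and "tvec" (3), from world to camera coordinates, as OpenCV has them. Camera axes: x right, y down, z forward; pixel columns grow to the right and rows downward; lengths in mm; the calibration is good to about 2 mm. A picture is of the moment at which its call begins. There is no depth.
A pose or a line that the arm cannot do raises manip.Unreachable and nothing moves.
- manip.hand_in(): hands the job in; it is judged then, once.
The state is a dict: "time_s": time; "joint_positions": joint angles; "qd": joint speeds; "effort": joint torques, N m; "eef_pos": TCP position; "eef_rot": TCP orientation; "ft_force": force on the tool from outside, world axes, zero at the start; "torque": the same for the moment, N m; "gripper_width": finger opening in mm; "finger_force": force on a finger pad.
Only numpy, scipy, OpenCV 4.12 (cv2) and the standard library are available. Lean on these libraries where they do the work, as an engineer would, in place of code of your own. Each camera call takes 0.05 s, during which the arm holds its last target. There are 200 camera calls.

## Working session

There is one attempt and no reset: what is moved stays moved. The work goes in short steps, each a Python script; the robot and the scene stay as the last script left them, time stands still between calls to the robot, and variables do not carry over. Pictures are saved under pics/ and viewed, at most 10 in all, crops included, and the job is handed in when it is done.

```bash
mkdir -p pics; ls
python3 - <<'E'
from rig import manip,viewer
import cv2,pickle
d={n:viewer.snapshot(n) for n in("scene","top")}
pickle.dump(d,open("s0.pkl","wb"))
for n in d:
    cv2.imwrite(f"pics/{n}0.png",d[n]["color"][:,:,::-1]); print(n,d[n]["fx"],d[n]["cx"],d[n]["cy"],d[n]["rvec"],d[n]["tvec"])
print(manip.read_state())
E
```

```text
pics
scene 526.2559656470622 329.82618156059317 239.32920262060165 [ 1.72620372  1.66043884 -0.78585172] [ -23.87429598 -206.66638668 1636.83094113]
top 537.2199235483394 309.0321904470142 242.26036973333362 [ 2.19400953 -2.20914173  0.08767164] [  -7.99725084  441.49822838 1285.02280464]
{'time_s': 0.1, 'joint_positions': array([ 1.27409512e+00,  2.64680717e-01,  1.60521859e+00, -3.16851397e-05,
        1.27372634e+00, -3.69025007e-02]), 'qd': array([ 5.43483240e-04, -4.05744236e-04, -4.09858553e-03, -4.32994562e-04,
        5.87193797e-04, -2.46270603e-05]), 'effort': array([ 5.67305160e-04, -5.03623509e+01, -3.58070505e+01,  7.31508667e-02,
        2.31391168e-02, -7.61239221e-05]), 'eef_pos': array([173.22313796, 651.72864531, 237.52074882]), 'eef_rot': array([-3.13955993e+00, -4.47476125e-05,  2.88180321e+00]), 'ft_force': array([-0.46873721,  0.27011316, -0.17693935]), 'torque': array([ 0.02064445, -0.00491093, -0.02750533]), 'finger_force': 0.0, 'gripper_width': 88.28619941645871}
```

View pics/scene0.png

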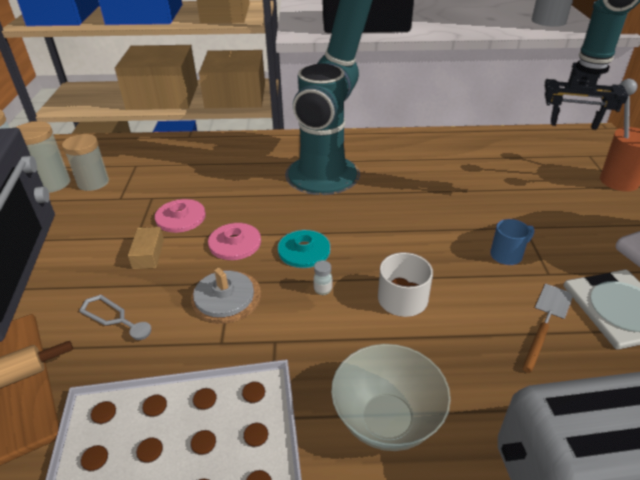

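View pics/top0.png

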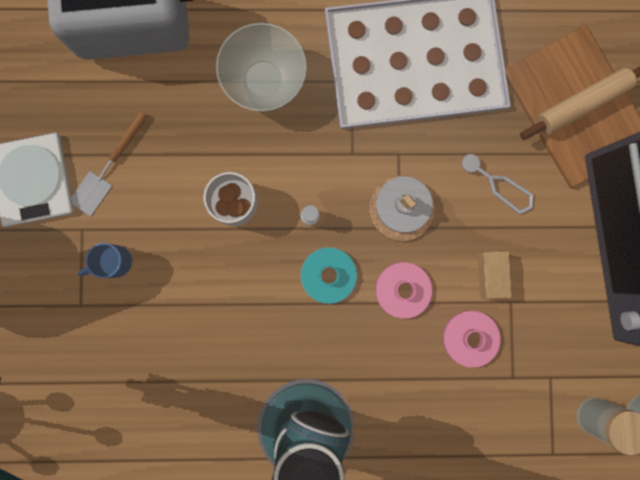

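The scene view shows the steel lid with its wooden tab at (224,293) on the cork trivet and the crock at (405,283). The top view shows the same pair at (405,205) and (230,200). The look-alikes in the top view are turquoise (329,275) and pink (404,290) and (472,339). The one that fits the description is the grey steel one on cork with the upright tab. I'll confirm it in an enlarged crop while measuring.

```bash
cat > h.py <<'E'
import numpy as np,cv2
def cam(s):
    K=np.array([[s["fx"],0,s["cx"]],[0,s["fy"],s["cy"]],[0,0,1.]]); R=cv2.Rodrigues(np.array(s["rvec"],float))[0]
    return K,R,np.array(s["tvec"],float).ravel()
def plane(s,uv,z):
    K,R,t=cam(s); uv=np.atleast_2d(uv).astype(float)
    d=(np.linalg.inv(K)@np.c_[uv,np.ones(len(uv))].T).T@R; c=-R.T@t
    return c+d*((z-c[2])/d[:,2])[:,None]
def proj(s,p):
    K,R,t=cam(s); q=(K@(R@np.atleast_2d(p).T+t[:,None])).T; return q[:,:2]/q[:,2:]
def fitcircle(p):
    A=np.c_[2*p[:,:2],np.ones(len(p))]; x=np.linalg.lstsq(A,(p[:,:2]**2).sum(1),rcond=None)[0]
    return x[0],x[1],np.sqrt(x[2]+x[0]**2+x[1]**2)
E
python3 - <<'E'
import pickle,cv2,numpy as np
from h import *
d=pickle.load(open("s0.pkl","rb"));t=d["top"];s=d["scene"]
print("base",proj(t,[0,0,0]))
for n,(u,v) in dict(lid=(405,205),crock=(230,200)).items():
    print(n,plane(t,[u,v],50))
a=cv2.resize(t["color"][160:250,360:450],(400,400),interpolation=cv2.INTER_CUBIC)
b=cv2.resize(s["color"][250:340,180:270],(400,400),interpolation=cv2.INTER_CUBIC)
cv2.imwrite("pics/crop.png",np.hstack([a,b])[:,:,::-1])
for im,pts in((t["color"],[(395,190),(405,202),(410,205),(420,190),(400,235),(210,185),(230,176)]),(s["color"],[(221,278),(222,285),(205,300),(245,310),(390,262),(405,300)])):
    hsv=cv2.cvtColor(im,cv2.COLOR_RGB2HSV)
    print([(p,hsv[p[1],p[0]].tolist()) for p in pts])
E
```

```text
base [[305.68883929 426.83424939]]
lid [[ 526.14325683 -238.0068518    50.        ]]
crock [[539.96041944 174.86057097  50.        ]]
[((395, 190), [0, 7, 155]), ((405, 202), [15, 99, 136]), ((410, 205), [16, 94, 179]), ((420, 190), [8, 7, 155]), ((400, 235), [14, 108, 154]), ((210, 185), [9, 23, 110]), ((230, 176), [14, 26, 108])]
[((221, 278), [16, 122, 148]), ((222, 285), [16, 123, 137]), ((205, 300), [110, 6, 138]), ((245, 310), [14, 131, 140]), ((390, 262), [16, 14, 196]), ((405, 300), [15, 13, 155])]
```

View pics/crop.png

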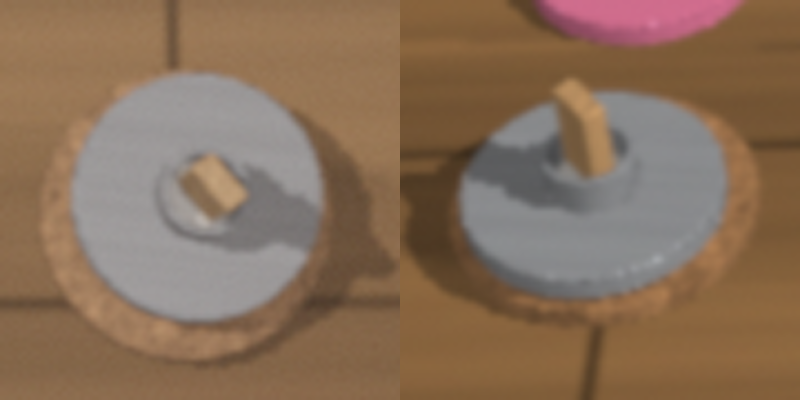

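The crop confirms the grey steel lid on cork, with the upright tab through its collar. The tab's long axis runs diagonally in the top view.

```bash
cat > meas.py <<'E'
from h import *
def big(m):
    c,_=cv2.findContours(m.astype(np.uint8),cv2.RETR_EXTERNAL,cv2.CHAIN_APPROX_NONE); return max(c,key=cv2.contourArea)
def win(im,u,v,r):
    w=np.zeros(im.shape[:2],bool); w[v-r:v+r,u-r:u+r]=1; return w
def knob(s,u,v,r,ztop):
    "tab mask: minAreaRect, long-side world angle, far-edge centre"
    hsv=cv2.cvtColor(s["color"],cv2.COLOR_RGB2HSV).astype(int)
    c=big(win(hsv,u,v,r)&(hsv[...,1]>60)&(hsv[...,0]>8)&(hsv[...,0]<25)); return c
def circ(s,c,z):
    h=cv2.convexHull(c)[:,0]; return fitcircle(plane(s,c[:,0],z)),cv2.fitEllipse(c)
E
python3 - <<'E'
import pickle
from meas import *
from rig import kin
d=pickle.load(open("s0.pkl","rb"));t=d["top"];s=d["scene"]
hsv=cv2.cvtColor(t["color"],cv2.COLOR_RGB2HSV).astype(int)
c=big(win(hsv,405,205,40)&(hsv[...,1]<40)); print("lid top",circ(t,c,31))
c=big(win(hsv,230,200,34)&(hsv[...,1]<50)&(hsv[...,2]>75)); print("crock",circ(t,c,90),cv2.boundingRect(c))
k=knob(t,405,203,14,90); r=cv2.minAreaRect(k); b=cv2.boxPoints(r); print(b); P=plane(t,b,90); print(P)
for i in range(4):
    e=P[(i+1)%4]-P[i]; print(np.linalg.norm(e),np.degrees(np.arctan2(e[1],e[0])))
hs=cv2.cvtColor(s["color"],cv2.COLOR_RGB2HSV).astype(int)
k2=knob(s,222,280,13,90); print("scene knob",cv2.boundingRect(k2),k2[k2[:,0,1].argmin()])
c=big(win(hs,405,285,40)&(hs[...,1]<50)&(hs[...,2]>90)); print("crock scene",cv2.boundingRect(c))
c=big(win(hs,224,293,40)&(hs[...,1]<40)&(hs[...,2]>60));print("lid scene",cv2.boundingRect(c))
E
```

```text
lid top ((np.float64(530.9944026851834), np.float64(-239.11414855529537), np.float64(66.21741367642436)), ((403.8205871582031, 204.08706665039062), (54.50458908081055, 55.26126480102539), 92.70449829101562))
crock ((np.float64(538.1660553090397), np.float64(169.66226533180463), np.float64(59.76075434158858)), ((230.0141143798828, 198.4014129638672), (50.086917877197266, 54.692562103271484), 135.39219665527344)) (203, 172, 54, 54)
[[399.5     200.50002]
 [406.5     193.50002]
 [416.      203.00002]
 [409.      210.00002]]
[[ 531.46186971 -217.46187969   90.        ]
 [ 547.54380424 -233.85922592   90.        ]
 [ 525.51896165 -255.32266989   90.        ]
 [ 509.47100796 -238.91408397   90.        ]]
22.967402583620032 -45.55639134412362
30.753424497338955 -135.73960109692322
22.95165593040495 134.36339933603963
30.721247836151367 44.289616927754714
scene knob (209, 267, 26, 23) [[209 267]]
crock scene (378, 253, 55, 63)
lid scene (194, 271, 59, 46)
```

```bash
cat >> meas.py <<'E'
from scipy.optimize import least_squares
def farfit(s,c,z,R,half=1.2,rowmax=None):
    "circle of known radius R at height z through the contour points on the side away from the camera"
    K,Rm,t=cam(s); C=(-Rm.T@t)[:2]; P=plane(s,c[:,0],z)[:,:2]; x=np.median(P,0)
    for _ in range(5):
        o=(x-C)/np.linalg.norm(x-C); g=P[(P-x)@o>0.25*np.linalg.norm(P-x,axis=1)]
        f=least_squares(lambda q:np.linalg.norm(g-q,axis=1)-R+half,x,loss="soft_l1",f_scale=1.); x=f.x
    return x.round(1),np.std(f.fun).round(2),len(g)
E
python3 - <<'E'
import pickle
from meas import *
from rig import kin,manip
d=pickle.load(open("s0.pkl","rb"));t=d["top"];s=d["scene"]
hsv=cv2.cvtColor(t["color"],cv2.COLOR_RGB2HSV).astype(int)
hs=cv2.cvtColor(s["color"],cv2.COLOR_RGB2HSV).astype(int)
print("cam",-cam(t)[1].T@cam(t)[2],-cam(s)[1].T@cam(s)[2])
c=big(win(hsv,405,205,40)&(hsv[...,1]<40)); print("lid T",farfit(t,c,31,67.5))
c=big(win(hs,224,293,40)&(hs[...,1]<40)&(hs[...,2]>60)); print("lid S",farfit(s,c,31,67.5))
c=big(win(hsv,230,200,34)&(hsv[...,1]<50)&(hsv[...,2]>75)); print("crock T",farfit(t,c,90,58))
c=big(win(hs,405,285,40)&(hs[...,1]<50)&(hs[...,2]>90)); print("crock S",farfit(s,c,90,58))
for y in(.77,.77+np.pi,.77-np.pi):
  for p in((531.5,-239.5,58),(538,172,130)): print(y,p,kin.ik(p,[np.pi,0,y]))
E
```

```text
cam [ 365.25778496   16.24761624 1308.66000765] [1393.27523923  -24.11733048  883.5717115 ]
lid T (array([ 530.9, -239.2]), np.float64(0.85), 67)
lid S (array([ 539.9, -239.1]), np.float64(21.06), 94)
crock T (array([541.9, 172.9]), np.float64(0.66), 61)
crock S (array([545.9, 171.8]), np.float64(0.77), 53)
0.77 (531.5, -239.5, 58) [-4.66087726e-01  2.67400299e-01  1.96133090e+00 -4.44089210e-16
  9.12861454e-01  3.34708601e-01]
0.77 (538, 172, 130) [ 2.65334455e-01  1.50269574e-01  1.95117311e+00 -4.44089210e-16
  1.04014997e+00  1.06613078e+00]
3.911592653589793 (531.5, -239.5, 58) None
3.911592653589793 (538, 172, 130) [ 0.26533446  0.15026957  1.95117311  0.          1.04014997 -2.07546187]
-2.371592653589793 (531.5, -239.5, 58) None
-2.371592653589793 (538, 172, 130) [ 0.26533446  0.15026957  1.95117311  0.          1.04014997 -2.07546187]
```

```bash
cat > go.py <<'E'
import numpy as np
from rig import manip,effector,viewer,kin
def st(m=""):
    s=manip.read_state(); print(m,"t%.1f"%s["time_s"],s["eef_pos"].round(1),s["eef_rot"].round(3),"F",s["ft_force"].round(1),"w%.1f ff%.1f"%(s["gripper_width"],s["finger_force"])); return s
E
python3 - <<'E'
from go import *
import cv2
manip.movep([531.5,-239.5,180],[np.pi,0,.77]); st("above")
manip.movel([531.5,-239.5,59],vel=100,contact_N=8); st("down")
manip.sleep(.2)
im=viewer.snapshot("scene")["color"]; im2=viewer.snapshot("top")["color"]
cv2.imwrite("pics/g.png",np.hstack([cv2.resize(im[200:340,150:300],(400,373)),cv2.resize(im2[130:280,330:480],(400,373))])[:,:,::-1])
E
```

```text
above t3.5 [ 531.9 -238.9  180.1] [ 3.142 -0.     0.771] F [-0.   0.5 -0.3] w87.9 ff0.0
down t4.8 [ 532.2 -239.8   59.9] [ 3.14e+00 -1.00e-03  7.70e-01] F [0.1 0.3 0.1] w88.0 ff0.0
```

View pics/g.png

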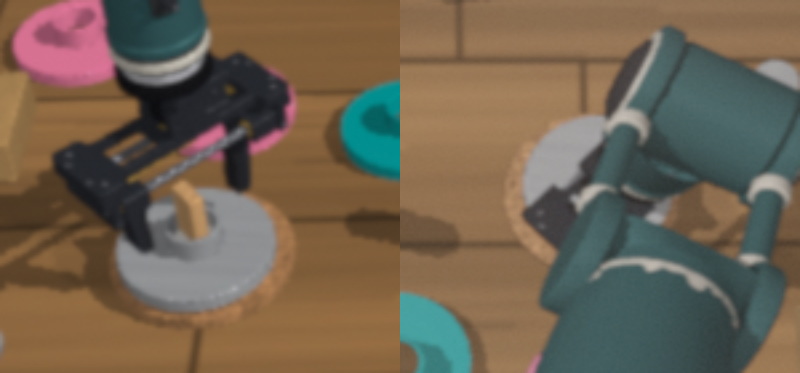

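The tab sits between the fingers, with its flat faces toward them. I'll grip, lift and look.

Run:
```python
from go import *
import cv2,pickle
effector.command_gripper(8,f_grip=45); s=st("grip")
p=s["eef_pos"]
manip.movel([p[0],p[1],100],vel=60); st("lift")
manip.movel([p[0],p[1],240],vel=130); st("up")
manip.movep([542,173,240],[np.pi,0,.77]); manip.sleep(.3); st("over")
d={n:viewer.snapshot(n) for n in("scene","top")}; pickle.dump(d,open("s1.pkl","wb"))
cv2.imwrite("pics/over.png",np.hstack([cv2.resize(d["scene"]["color"][170:330,320:490],(400,376)),cv2.resize(d["top"]["color"][120:280,150:320],(400,376))])[:,:,::-1])
```

```text
grip t6.2 [ 531.9 -239.6   59.2] [ 3.141 -0.     0.77 ] F [ 1.2 -0.2 -0.7] w13.5 ff44.5
lift t7.1 [ 531.7 -239.5   99.9] [-3.141  0.     0.77 ] F [-0.5 -0.2 -4.1] w13.8 ff44.5
up t8.3 [ 531.2 -239.3  238.7] [-3.139e+00  1.000e-03  7.700e-01] F [ 0.9  0.2 -3.9] w13.5 ff44.5
over t10.1 [542.3 172.2 240. ] [3.142 0.    0.769] F [-0.3  0.4 -3.9] w13.6 ff44.5
```

View pics/over.png

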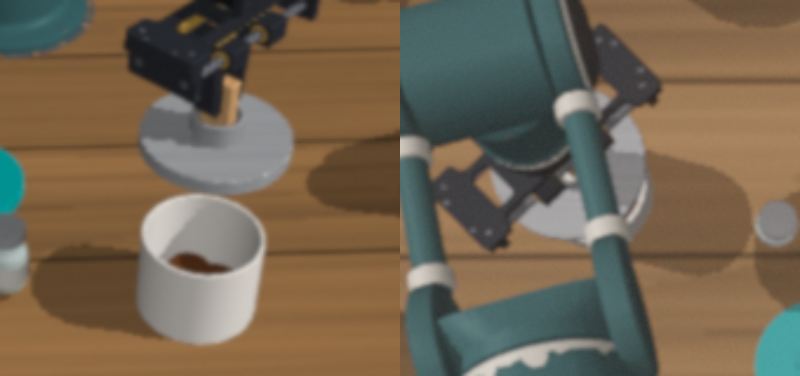

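The lids hang level from the knob, above and around the crock's axis. I'll check the lid-to-crock offset in the same scene view.

```bash
cat >> meas.py <<'E'
def sidefit(s,c,z,R,half,sgn,cut=0.25):
    K,Rm,t=cam(s); C=(-Rm.T@t)[:2]; P=plane(s,c[:,0],z)[:,:2]; x=np.median(P,0)
    for _ in range(8):
        o=sgn*(x-C)/np.linalg.norm(x-C); g=P[(P-x)@o>cut*np.linalg.norm(P-x,axis=1)]
        f=least_squares(lambda q:np.linalg.norm(g-q,axis=1)-R+half,x,loss="soft_l1",f_scale=1.); x=f.x
    return x.round(1),np.std(f.fun).round(2),len(g)
E
python3 - <<'E'
import pickle
from meas import *
for fn in("s0.pkl","s1.pkl"):
    s=pickle.load(open(fn,"rb"))["scene"]
    hs=cv2.cvtColor(s["color"],cv2.COLOR_RGB2HSV).astype(int)
    if fn[1]=="0":
        c=big(win(hs,405,285,40)&(hs[...,1]<50)&(hs[...,2]>90))
        print("crock base near",sidefit(s,c,0,58,1,-1),"rim far",sidefit(s,c,90,58,1.5,1))
        l=big(win(hs,224,293,40)&(hs[...,1]<40)&(hs[...,2]>60)); print("lid0 near",sidefit(s,l,16,67.5,1,-1))
    else:
        l=big(win(hs,412,225,45)&(hs[...,1]<40)&(hs[...,2]>60)&(np.arange(480)[:,None]<251)); print(cv2.boundingRect(l)); print("lid held near",sidefit(s,l,196.8,67.5,1,-1))
for fn in("s0.pkl",):
    t=pickle.load(open(fn,"rb"))["top"]; h=cv2.cvtColor(t["color"],cv2.COLOR_RGB2HSV).astype(int)
    c=big(win(h,230,200,34)&(h[...,1]<50)&(h[...,2]>75)); print("T far, half 0.5..1.5",[sidefit(t,c,90,58,q,1)[0] for q in(.5,1.5)], "base near",sidefit(t,c,0,58,1,-1))
E
```

```text
crock base near (array([542.4, 173.1]), np.float64(0.8), 54) rim far (array([545.5, 171.9]), np.float64(0.8), 53)
lid0 near (array([ 532.7, -240.2]), np.float64(0.77), 63)
(379, 209, 66, 42)
lid held near (array([540.4, 174.3]), np.float64(1.65), 68)
T far, half 0.5..1.5 [array([541.2, 172.3]), array([542.1, 173.1])] base near (array([543.2, 174.1]), np.float64(0.9), 58)
```

Run:
```python
from go import *
import cv2,pickle
manip.movel([543,173,150],vel=80); manip.sleep(.2); st("pre")
d={n:viewer.snapshot(n) for n in("scene","top")}; pickle.dump(d,open("s2.pkl","wb"))
print(manip.movel([543,173,122.5],vel=20,contact_N=3.5)); manip.sleep(.2); st("contact")
d={n:viewer.snapshot(n) for n in("scene","top")}; pickle.dump(d,open("s3.pkl","wb"))
a,b=[pickle.load(open(f,"rb"))["scene"]["color"][200:330,340:480] for f in("s2.pkl","s3.pkl")]
cv2.imwrite("pics/down.png",np.hstack([cv2.resize(x,(400,371)) for x in(a,b)])[:,:,::-1])
```

```text
pre t11.7 [543.4 173.1 150.6] [ 3.141e+00 -1.000e-03  7.700e-01] F [-0.3  0.3 -3.7] w13.5 ff44.5
True
contact t13.1 [542.9 172.9 125.1] [-3.141  0.     0.77 ] F [-0.3 -0.1  6. ] w13.8 ff44.5
```

View pics/down.png

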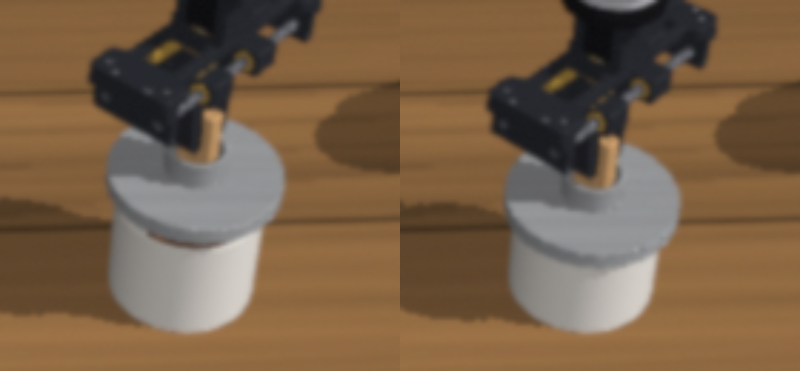

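Contact came at TCP 125.1, against 125.2 predicted for home, with no lateral force, and the skirt is down over the rim. I'll release and check that everything is level before going to the collar.

Run:
```python
from go import *
from meas import *
effector.command_gripper(88); manip.sleep(.2); st("released")
manip.movel([543,173,200],vel=120); manip.sleep(.3); st("up")
s=viewer.snapshot("scene"); t=viewer.snapshot("top")
hs=cv2.cvtColor(s["color"],cv2.COLOR_RGB2HSV).astype(int)
m=win(hs,405,265,45)&(hs[...,1]<12)&(hs[...,2]>60)
l=big(m); print(cv2.boundingRect(l),"outer near z82",sidefit(s,l,82,67.5,1,-1))
K,R,tt=cam(s)
a=s["color"].copy()
for X,z,r in((543,82,67.5),(543,97,67.5),(543,119,24),):
    th=np.linspace(0,2*np.pi,120); q=proj(s,np.c_[X+r*np.cos(th),173+r*np.sin(th),0*th+z])
    b=a; cv2.polylines(b,[np.int32(q*8)],True,(255,0,0),1,cv2.LINE_AA,3)
cv2.imwrite("pics/rel.png",np.hstack([cv2.resize(x[190:330,335:485],(400,373),interpolation=cv2.INTER_CUBIC) for x in(s["color"],a)])[:,:,::-1])
```

```text
released t14.6 [540.9 172.4 122.9] [-3.139  0.004  0.77 ] F [-0.7  0.4  0.1] w88.0 ff0.0
up t15.7 [542.5 172.9 199.1] [-3.138  0.006  0.77 ] F [-0.2  0.1 -0.4] w87.9 ff0.0
(377, 249, 60, 46) outer near z82 (array([545.4, 172.9]), np.float64(1.68), 68)
```

View pics/rel.png

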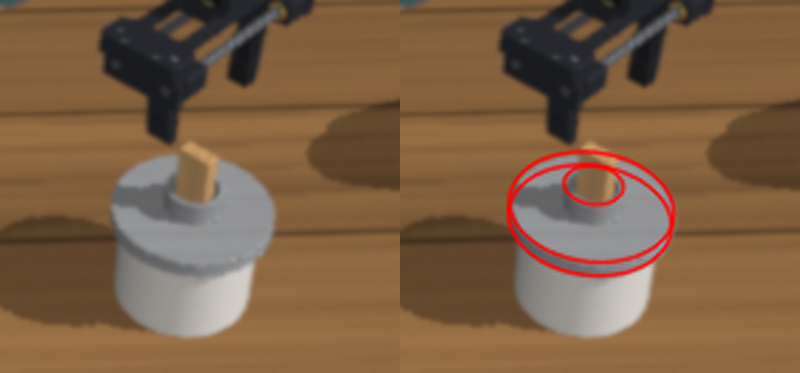

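The overlay agrees with both lids being home and level. I'll swing aside briefly for a clear top view, to centre the collar grasp.

Run:
```python
from go import *
from meas import *
manip.movel([543,173,230],vel=150)
manip.movep([480,-120,230],[np.pi,0,.4]); st("aside")
t=viewer.snapshot("top"); s=viewer.snapshot("scene"); h=cv2.cvtColor(t["color"],cv2.COLOR_RGB2HSV).astype(int)
q=proj(t,[543,173,97])[0].round().astype(int); print(q)
m=win(h,q[0],q[1],38)&(h[...,1]<40); l=big(m)
print(cv2.boundingRect(l),"T far",sidefit(t,l,97,67.5,1,1),"full",fitcircle(plane(t,l[:,0],97)))
k=knob(t,*proj(t,[543,173,150])[0].round().astype(int),14,156); P=plane(t,cv2.boxPoints(cv2.minAreaRect(k)),156); print(P.round(1))
hs=cv2.cvtColor(s["color"],cv2.COLOR_RGB2HSV).astype(int)
l=big(win(hs,405,265,45)&(hs[...,1]<12)&(hs[...,2]>60)); print("S near",sidefit(s,l,82,67.5,1,-1),"S far",sidefit(s,l,97,67.5,1,1))
c=lambda im,u,v:cv2.resize(im[v-40:v+40,u-40:u+40],(400,400),interpolation=cv2.INTER_CUBIC)
cv2.imwrite("pics/coll.png",np.hstack([c(t["color"],*q),c(s["color"],405,270)])[:,:,::-1])
```

```text
aside t17.3 [ 480.2 -119.4  229.7] [-3.141 -0.     0.401] F [-0.1  0.2 -0.6] w88.1 ff0.0
[228 196]
(199, 168, 60, 59) T far (array([540.8, 173. ]), np.float64(0.64), 72) full (np.float64(540.8039802766627), np.float64(172.98787445155062), np.float64(66.35293952066348))
[[547.1 187.3 156. ]
 [556.8 177.7 156. ]
 [531.7 152.9 156. ]
 [522.  162.6 156. ]]
S near (array([545.7, 172.8]), np.float64(1.9), 68) S far (array([557.5, 170.8]), np.float64(20.9), 92)
```

View pics/coll.png

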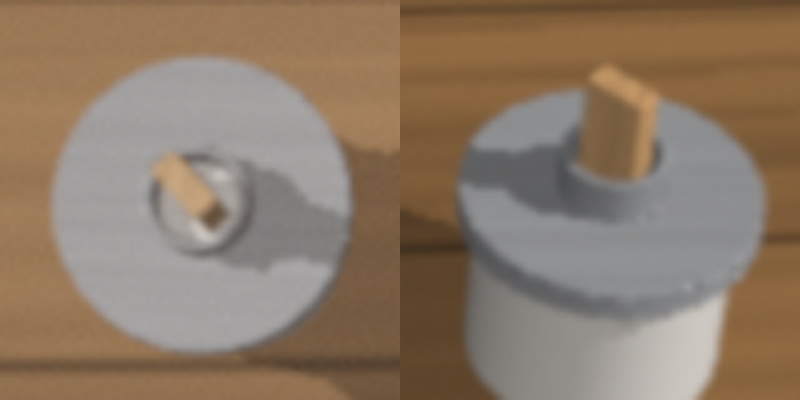

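The lid is round and level in both views, centred at (541,173). Next is the collar.

Run:
```python
from go import *
from meas import *
x,y=541.2,172.8
manip.movep([x,y,215],[np.pi,0,.77]); manip.sleep(.2)
print(manip.movel([x,y,125],vel=80,contact_N=5)); st("mid")
c=manip.movel([x,y,101.5],vel=35,contact_N=4); manip.sleep(.2); st(f"at collar {c}")
if not c:
    effector.command_gripper(60); effector.command_gripper(44,f_grip=5); st("soft")
    effector.command_gripper(44,f_grip=35); manip.sleep(.2); st("firm")
    s=viewer.snapshot("scene"); cv2.imwrite("pics/cg.png",cv2.resize(s["color"][190:330,335:485],(400,373),interpolation=cv2.INTER_CUBIC)[:,:,::-1])
```

```text
False
mid t20.0 [541.8 173.  125.8] [ 3.141e+00 -1.000e-03  7.700e-01] F [ 0.3 -0.8 -0.5] w88.1 ff0.0
at collar False t21.0 [541.4 172.9 101.8] [ 3.141e+00 -1.000e-03  7.700e-01] F [ 0.3 -0.3  0.4] w88.1 ff0.0
soft t21.9 [541.3 172.8 101.5] [ 3.141 -0.     0.77 ] F [-0.6 -0.   1.3] w47.9 ff5.0
firm t22.4 [541.2 172.8 101.5] [ 3.142 -0.     0.77 ] F [ 0.2 -0.4 -0.2] w47.2 ff35.8
```

View pics/cg.png

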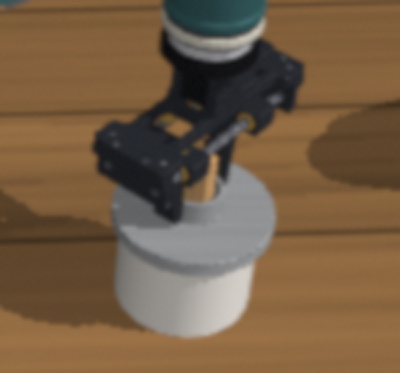

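The collar is held at a width of about 48 mm with no side load. I'll lift straight up.

Run:
```python
from go import *
from meas import *
x,y=541.2,172.8
manip.movel([x,y,112],vel=25); st("a")
manip.movel([x,y,215],vel=45); manip.sleep(1.0); st("b")
s=viewer.snapshot("scene"); t=viewer.snapshot("top"); 
cv2.imwrite("pics/fin.png",np.hstack([cv2.resize(s["color"][150:330,325:495],(378,400),interpolation=cv2.INTER_CUBIC),cv2.resize(t["color"][110:290,140:330],(422,400),interpolation=cv2.INTER_CUBIC)])[:,:,::-1])
```

```text
a t23.0 [541.3 172.9 112.2] [ 3.141 -0.     0.77 ] F [-0.7 -0.  -1.2] w47.1 ff35.8
b t26.4 [541.2 172.8 215. ] [-3.142  0.     0.77 ] F [-0.3 -0.4 -1.7] w46.9 ff35.8
```

View pics/fin.png

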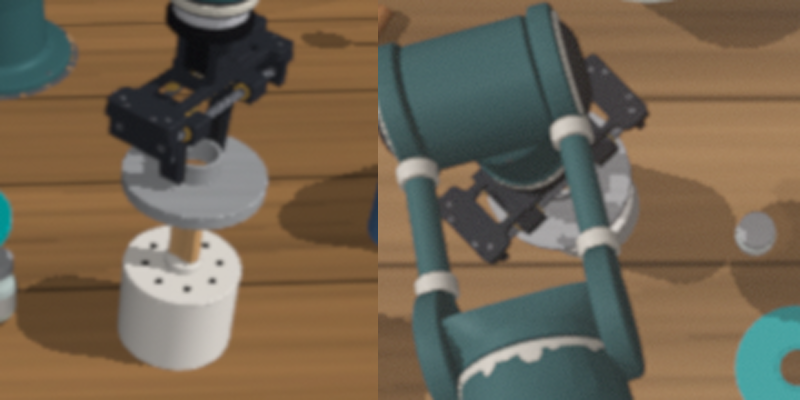

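The inner lid sits flush on the crock with its vents showing, and the outer lid is held level above it. I'll check its height against the predicted projection, then hand in.

Run:
```python
from go import *
from meas import *
s=viewer.snapshot("scene"); hs=cv2.cvtColor(s["color"],cv2.COLOR_RGB2HSV).astype(int)
l=big(win(hs,412,230,42)&(hs[...,1]<12)&(hs[...,2]>60)&(np.arange(480)[:,None]<252)); 
f=sidefit(s,l,195.5,67.5,1,-1); st(str(f))
if abs(f[0][0]-541)<9 and abs(f[0][1]-173)<6: print(manip.hand_in())
```

```text
(array([539.6, 176.7]), np.float64(14.68), 76) t26.6 [541.2 172.8 215. ] [-3.142 -0.     0.77 ] F [-0.4 -0.6 -1.4] w47.0 ff35.8
the job is handed in; nothing more can be done
None
```

I handed the job in at 26.6 s: the inner lid is seated on the crock with its vents open, and the outer lid is held still and level above it, its skirt about 39 mm above the knob top by the arm's position (the last camera height check was a poor fit).

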